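# Clamp a filter cassette to the set force

## Robot

A 6-joint arm with a two-finger parallel gripper is mounted at the origin on a cart in front of the work surface, level with it; the furniture and walls round the work are solid. World frame = base frame: x ahead of the robot, y to its left, z up, the work surface at z = 0. Lengths are in m, angles in rad, forces in N, time in s.
With the tool pointing down it reaches from about 0.25 to 0.775 m from the base axis. Payload 4 kg.
Tool frame: the origin (TCP) lies on the centre line of the jaws, within the pads' length; the fingertips stand 25 mm ahead of it and the grasp point (between the pads) lies 6 mm ahead of it; z points along the fingers, y is the line along which they close (so a half turn about z gives the same grasp; the last joint's range is limited). The gripper opens to 94 mm and grips with 3 to 60 N. Pads are 16 mm wide; open, the fingers measure 119 mm over their backs; the gripper's body (75 mm by 177 mm) begins 78 mm behind the grasp point.
Start: joints at [-1.348, 0.087, 1.371, -0, 1.684, -0.103], TCP at [0.176, -0.521, 0.231] pointing down, gripper open.
Joint ranges: [-3.1, 3.1], [-0.76, 2.03], [0.27, 2.55], [-1.08, 4.22], [0.17, 2.65], [-2.57, 2.57]. Speed limits (rad/s): [2.79, 2.79, 3.14, 3.14, 3.14, 3.14].

## Interface

Orientations are given as [roll, pitch, yaw] about the fixed x, y, z axes, in that order (R = Rz(yaw) Ry(pitch) Rx(roll)).
In Python, from bench import sensors, optics, ticket gives the robot as it stands.
- The arm moves only by the tool send_rows, never from a script. Its argument "rows" is a list of rows, each a list of 6 numbers: the shift along the world's x, y, z in mm, then the turn, a rotation vector about the world's x, y, z in rad. In form: [[x, y, z, wx, wy, wz], ...]. A call has 1 to 8 rows; each row shifts and turns the commanded pose from where the row before left it; what a row does not reach is not made up. A row lasts 1/12 s, in which the tool goes at most 41.7 mm and 7.16 degrees, less where a joint would pass 70% of its speed; a pose out of reach is approached as far as the arm can. A call is refused whole if a number of a shift passes 41.7 or a number of a turn 0.125, either way. A call with a gripper value outside its range is refused whole. "grip" is the finger opening in mm, from 0 to 94, set as the call begins (left out, the last holds). The fingers move at their own pace and stop on an object; the grip force is fixed at half the most. Time passes only in rows, so rows that do not move let the fingers close. It gives the time, the measured TCP pose, the force, the opening and the grip force at its end, in the units of the state.
- sensors.get_obs(): the state, without advancing time (a new reading comes with each control period).
- optics.snapshot(name): name is "scene" or "top"; returns the picture (480x640x3 uint8, red, green, blue); there is no depth.
- optics.camera_model(name): a dict with "vertical_fov" (degrees; the focal length in pixels is half the picture's height over the tangent of half this angle, whatever the lens; pixels are square), "cx", "cy" (the principal point, pixels), "R" (3x3) and "t" (3): a world point X has camera coordinates R X + t. Camera axes: x right, y down, z forward; pixel columns grow to the right and rows downward; lengths in m; the calibration is good to about 2 mm. A picture is of the moment at which its call begins. camera_model takes no time and is no camera call.
- ticket.close_job(): hands the job in; it is judged then, once.
The state is a dict: "time": time; "joint_positions": joint angles; "qvel": joint speeds; "joint_torque": joint torques, N m; "tool_pos": TCP position; "ee_rot": TCP orientation; "wrist_force": force on the tool from outside, world axes, zero at the start; "wrist_torque": the same for the moment, N m; "width": finger opening in m; "finger_force": force on a finger pad.
Only numpy, scipy, OpenCV 4.12 (cv2) and the standard library are available. Lean on these libraries where they do the work, as an engineer would, in place of code of your own. Each camera call takes 0.05 s, during which the arm holds its last target. There are 200 camera calls.

## Task

Push the filter cassette along its slot in the clamp holder until it stands against the steel end stop. Then turn the crank clockwise until the orange indicator tab pops out of the front, and stop there, at most a quarter turn later. Leave the crank tight and do not knock over or shove the other things on the table.

Things in the scene. Friction and masses are not known exactly. Their poses are not given: they have to be found in the camera images.
- holder: fixed C-frame screw clamp: aluminium base, blue rear column and overhanging blue arm (top 155 mm up). Origin on the table below the screw axis; x from the open front to the column, y along the slot towards the end stop, z up. Base 30 mm high, x -70 to +100, y -210 to +90 mm; arm and carriage within x -45 to +95, y -45 to +45 mm
- slot_seat (a point): point on the slot floor (base top, 30 mm up) under the screw axis, axes as the holder's; the cassette's origin comes here (to 1 mm beyond it in y) when it is against the 30 mm high steel end stop, whose face is at y = +66 mm. Slot between grey guides 84 mm apart, 12 mm high, open at the -y end
- cassette: loose white and blue filter cassette, 0.35 kg, block 80 (x) x 130 (y) x 24 mm, lying in the slot with its own axes parallel to the holder's; origin at the centre of the block's underside. A 34 mm wide neck leads in -y to an upright blue push plate 50 wide x 34 high x 10 mm thick. It starts 55 to 95 mm short of the end stop, its push plate standing out at the -y end.
- push_plate (a point): centre of the outer (-y) face of the cassette's push plate, 115 mm from the cassette's origin, 22 mm above its underside; push it here towards +y of the holder (about 2 to 3 N)
- crank_axis (a point): point on the vertical screw axis, 176 mm above the table, level with the top of the crank's arm; the axis passes through the holder's origin, hub top 3 mm higher
- crank_grip (a point): mid-height of the crank's upright black handgrip, 24 mm in diameter, 48 mm tall (from 175 to 223 mm above the table), 66 mm from the screw axis. It can be pushed round from behind with the closed fingertips; it turns at the same height all the time. At the start it stands on the side of the end stop or the rear column.
- crank (a joint): crank angle, rad, growing clockwise seen from above (tightening); 10 mm of clamp travel a turn. It stays where it is left. Pushing takes 2 to 5 N at the grip. From the start the tab takes about 1.3 to 1.7 turns, the first 0.7 to 1 turn without load.
- pressure_plate (a joint): how far the sprung aluminium pressure plate (78 x 96 mm, under the arm) is pressed up into its carriage, m: 0 while it hangs free, grows only while it squeezes the cassette, by 10 mm a turn. The tab is released at about 0.006; above 0.009 the cassette is over-tightened.
- tab (a joint): orange indicator tab 30 x 9 mm in the front (-x of the holder) of the clamp's carriage, under the arm about 100 mm above the table: 0 flush, about 0.020 m when popped out
- reagent_amber: amber reagent bottle with blue cap, 56 mm diameter, 106 mm tall, origin under its centre; bystander
- measuring_cylinder: glass measuring cylinder on a blue foot, 50 x 58 x 180 mm, origin under its centre; bystander
- dropper_yellow: dropper bottle with yellow liquid, 41 mm diameter, 128 mm tall, origin under its centre; bystander
- funnel: glass funnel standing on its mouth, 71 mm diameter, 75 mm tall, origin under its centre; bystander
- screwdriver: screwdriver with red handle, 196 mm long, lying, origin under its centre; bystander

How it is judged:
By the outcome, as a careful person would: the job done as asked, in the order asked, and still so for the second after the job is handed in, with the robot touching nothing.
It also fails if it takes over 64 s, if anything falls off the work surface, if the arm or the gripper's body presses on something with over 40 N, if the wrist force passes 120 N, or if a joint passes its speed limit or range.

## Working session

There is one attempt and no reset: what is moved stays moved. The work goes in short steps, Python scripts to look and compute and a tool call to move; the robot and the scene stay as the last step left them, time stands still between calls to the robot, and variables do not carry over. Pictures are saved under pics/ and viewed, at most 10 in all, crops included, and the job is handed in when it is done.

Besides the shell and the picture viewer there is one more tool, called after "Emit:" as name(argument=value, ...), one argument or row to a line, values as JSON. send_rows: Moves the arm, as the interface text tells. Its arguments: {"type":"object","properties":{"rows":{"type":"array"},"grip":{"type":"number"}},"required":["rows"]}

```bash
mkdir -p pics; python3 - <<'E'
from bench import sensors, optics
import cv2
for n in ("scene","top"):
    cv2.imwrite(f"pics/{n}0.png",optics.snapshot(n)[:,:,::-1]); print(n,optics.camera_model(n))
print(sensors.get_obs())
E
```

```text
scene {'vertical_fov': 49.33172832898077, 'cx': 327.7648296213912, 'cy': 239.80352440677657, 'R': array([[-0.50749211, -0.86139853, -0.02107927],
       [-0.50400723,  0.31659977, -0.8035803 ],
       [ 0.69887658, -0.39718656, -0.59482297]]), 't': array([0.22358375, 0.38914052, 1.31181299])}
top {'vertical_fov': 56.25936586280735, 'cx': 318.5984246841958, 'cy': 241.72995848485243, 'R': array([[ 0.01416357, -0.99978181,  0.01535321],
       [-0.98621826, -0.01649949, -0.16462476],
       [ 0.16484216, -0.01280994, -0.98623677]]), 't': array([-0.05700622,  0.51260138,  1.17339511])}
{'time': 0.1, 'joint_positions': array([-1.34811243e+00,  8.78957413e-02,  1.37206229e+00,  9.93366984e-06,
        1.68360571e+00, -1.03127243e-01]), 'qvel': array([-0.00105632, -0.00160045, -0.00359062,  0.00039102, -0.0007773 ,
        0.00044711]), 'joint_torque': array([ 1.49185173e-03, -3.41252875e+01, -3.03300905e+01,  7.18964380e-02,
        3.04675859e-02, -9.98341966e-05]), 'tool_pos': array([ 0.17593088, -0.52064588,  0.22943389]), 'ee_rot': array([-3.13963306e+00, -2.12732089e-04,  3.25812038e-01]), 'wrist_force': array([-0.12651502, -0.6771861 ,  0.07162915]), 'wrist_torque': array([-0.01777142, -0.0295258 , -0.0087812 ]), 'finger_force': 0.0, 'width': 0.09384454572975075}
```

View pics/scene0.png

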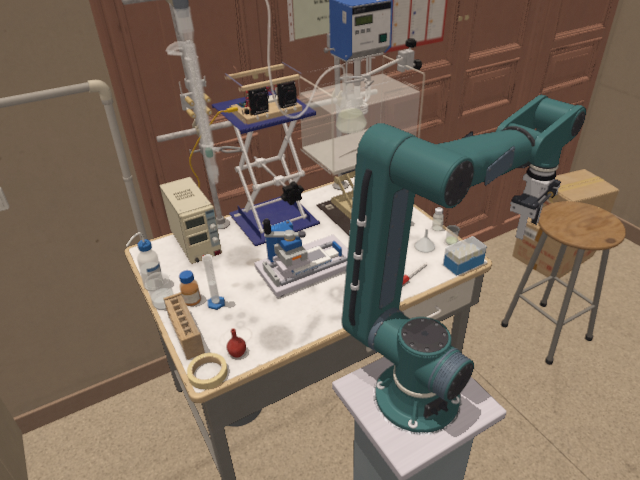

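View pics/top0.png

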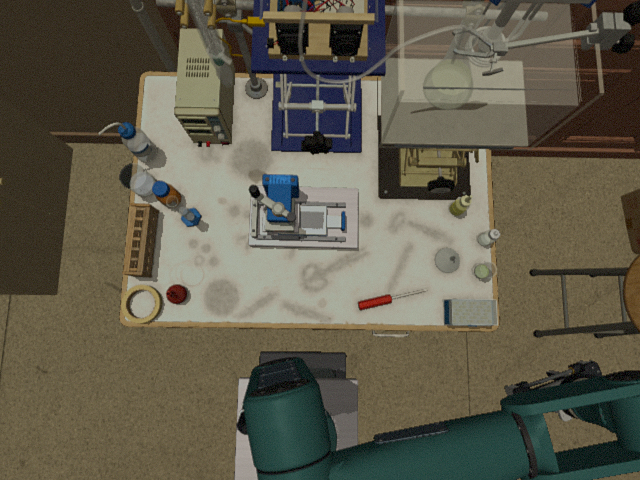

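The top view shows the holder at about (250–358, 188–250) px, with its end stop on the left and the push plate at about (345, 220) on the right. The crank grip is near (254, 190). I'll zoom in on that area.

```bash
cat > h.py <<'E'
import numpy as np, cv2
from bench import optics, sensors
def cam(n):
    m=optics.camera_model(n); f=240/np.tan(np.radians(m["vertical_fov"])/2); return m,f
def pix(n,X):
    m,f=cam(n); c=m["R"]@np.asarray(X,float)+m["t"]; return np.array([m["cx"]+f*c[0]/c[2],m["cy"]+f*c[1]/c[2]])
def ray(n,u,v,z):
    m,f=cam(n); d=m["R"].T@np.array([(u-m["cx"])/f,(v-m["cy"])/f,1]); o=-m["R"].T@m["t"]; return o+d*(z-o[2])/d[2]
def crop(n,name,u0,v0,w,h,s,im=None):
    im=optics.snapshot(n)[:,:,::-1] if im is None else im
    cv2.imwrite(f"pics/{name}.png",cv2.resize(im[v0:v0+h,u0:u0+w],None,fx=s,fy=s,interpolation=cv2.INTER_CUBIC))
E
python3 - <<'E'
from h import *
crop("top","top1",238,168,130,94,6,cv2.imread("pics/top0.png"))
for p in [(249,249),(358,249),(358,189)]: print(p,ray("top",*p,0.03))
print(ray("top",254,190,.223))
E
```

```text
(249, 249) [0.49232768 0.14009242 0.03      ]
(358, 249) [ 0.49722725 -0.1572999   0.03      ]
(358, 189) [ 0.66695227 -0.15735166  0.03      ]
[0.60363378 0.10631378 0.223     ]
```

View pics/top1.png

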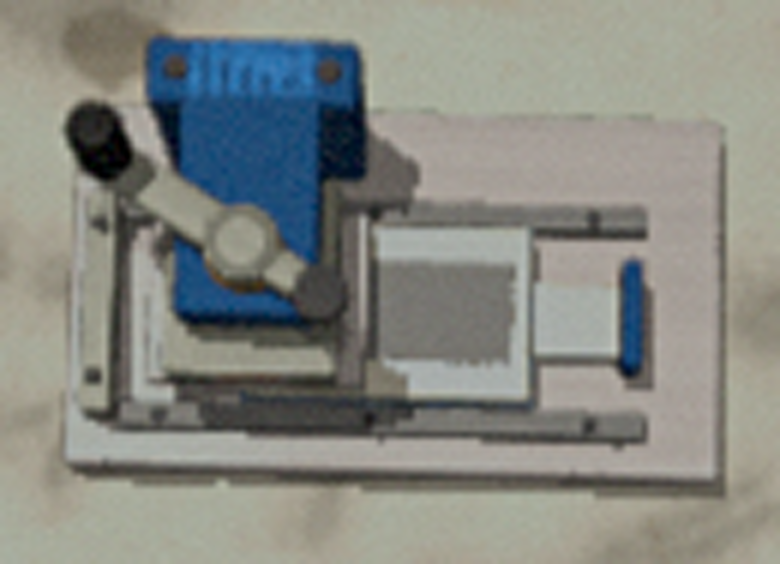

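The crop shows the hub top at about (277.7, 207.7), the grip top at (253.8, 188.8) and the push plate top at (343, 221). The base corners are at (249, 245.5), (357.5, 247.7) and (358, 188.3).

```bash
python3 - <<'E'
from h import *
FL,FR,BR=[ray("top",*p,.03) for p in [(249,245.5),(357.5,247.7),(358,188.5)]]
print(FL,FR,BR)
y=FL-FR; x=BR-FR; print("len",np.hypot(*y[:2]),np.hypot(*x[:2]),"yaw",np.arctan2(-y[0],y[1]),np.arctan2(x[1],x[0]))
hub=ray("top",277.7,207.7,.179); g=ray("top",253.8,188.8,.223); pp=ray("top",343,221,.069)
print("hub",hub,"grip",g,np.linalg.norm((g-hub)[:2]),"pp",pp)
# holder pose fit from corners
yaw=np.arctan2(-y[0],y[1])
for yw in (yaw,0.02):
    c,s=np.cos(yw),np.sin(yw);R=np.array([[c,-s],[s,c]])
    for P,l in [(FL,(-.07,.09)),(FR,(-.07,-.21)),(BR,(.1,-.21))]: print(yw,P[:2]-R@l)
    print("plate in holder",R.T@(pp-hub)[:2],"grip",R.T@(g-hub)[:2])
for n,p,z in [("redcap/reagent",(165,195),.1),("cyl",(191,217),0),("funnel",(447,260),0.03),("dropper",(459,207),.05),("screwdr",(375,302),.01)]: print(n,ray("top",*p,z))
E
```

```text
[0.50197747 0.14047504 0.03      ] [ 0.5008018  -0.15593103  0.03      ] [ 0.66839915 -0.15735211  0.03      ]
len 0.2964083932362496 0.1676033758576641 yaw -0.00396639284321089 -0.008478928770824781
hub [0.57282188 0.05322504 0.179     ] grip [0.60653064 0.1068913  0.223     ] 0.06337466206269572 pp [ 0.56633466 -0.1131858   0.069     ]
-0.00396639284321089 [0.57161994 0.0501981 ]
-0.00396639284321089 [0.57163419 0.05378968]
-0.00396639284321089 [0.56923288 0.05304288]
plate in holder [-0.00582712 -0.16643526] grip [0.03349563 0.05379954]
0.02 [0.57376335 0.05189294]
0.02 [0.56658808 0.05542688]
0.02 [0.56421943 0.05060603]
plate in holder [-0.00981391 -0.16624782] grip [0.03477527 0.0529814 ]
redcap/reagent [0.62090405 0.35460002 0.1       ]
cyl [0.58526812 0.31115915 0.        ]
funnel [ 0.47084638 -0.40078807  0.03      ]
dropper [ 0.61522458 -0.43263193  0.05      ]
screwdr [ 0.35482257 -0.20573599  0.01      ]
```

Emit:
send_rows(
  rows=[
    [24.5, 20, 0, 0, 0, 0.0775],
    [24.5, 20, 0, 0, 0, 0.0775],
    [24.5, 20, 0, 0, 0, 0.0775],
    [24.5, 20, 0, 0, 0, 0.0775],
    [24.5, 20, 0, 0, 0, 0.0775],
    [24.5, 20, 0, 0, 0, 0.0775],
    [24.5, 20, 0, 0, 0, 0.0775],
    [24.5, 20, 0, 0, 0, 0.0775],
  ],
  grip=0,
)

```text
time: 0.77
tool_pos: [0.3729, -0.3597, 0.23]
ee_rot: [-3.141, -0.0, 0.95]
wrist_force: [-0.5, -0.3, -0.3]
width: 0.0438
finger_force: 0.0
```

Emit:
send_rows(
  rows=[
    [24.5, 20, 0, 0, 0, 0.0775],
    [24.5, 20, 0, 0, 0, 0.0775],
    [24.5, 20, 0, 0, 0, 0.0775],
    [24.5, 20, 0, 0, 0, 0.0775],
    [24.5, 20, 0, 0, 0, 0.0775],
    [24.5, 20, 0, 0, 0, 0.0775],
    [24.5, 20, 0, 0, 0, 0.0775],
    [24.5, 20, 0, 0, 0, 0.0775],
  ],
)

```text
time: 1.43
tool_pos: [0.5688, -0.1997, 0.2298]
ee_rot: [-3.14, -0.0, 1.57]
wrist_force: [0.6, -0.7, 0.1]
width: 0.0003
finger_force: 0.0
```

Emit:
send_rows(
  rows=[
    [0, 0, 0, 0.1, 0, 0],
    [0, 0, 0, 0.1, 0, 0],
    [0, 0, 0, 0.1, 0, 0],
    [0, 0, 0, 0.1, 0, 0],
    [0, 0, 0, 0.1, 0, 0],
    [0, 0, 0, 0.1, 0, 0],
    [0, 0, 0, 0, 0, 0],
    [0, 0, 0, 0, 0, 0],
  ],
)

```text
time: 2.1
tool_pos: [0.5675, -0.202, 0.2282]
ee_rot: [-3.134, -0.601, 1.56]
wrist_force: [0.4, 0.2, 1.0]
width: 0.0
finger_force: 0.0
```

```bash
python3 - <<'E'
from h import *
o=sensors.get_obs(); print(o["time"],o["joint_positions"],o["tool_pos"],o["ee_rot"],o["wrist_force"])
crop("top","top2",180,40,320,240,2.5)
# triangulate jack knob
def line(n,u,v):
    a=ray(n,u,v,0);b=ray(n,u,v,.5); return a,(b-a)/np.linalg.norm(b-a)
(a,d),(b,e)=line("top",316,143),line("scene",291,192)
s=np.linalg.lstsq(np.c_[d,-e],b-a,rcond=None)[0]; print("knob",a+d*s[0],b+e*s[1])
E
```

```text
2.1 [-0.67940583  0.4105238   1.09415619  0.50171761  1.99346612 -0.54551737] [ 0.56754671 -0.20204582  0.2282003 ] [-3.13398952 -0.60063254  1.56039579] [0.37038267 0.24923623 1.00807537]
knob [ 0.72887582 -0.0372044   0.2069996 ] [ 0.72986677 -0.03564625  0.20739209]
```

View pics/top2.png

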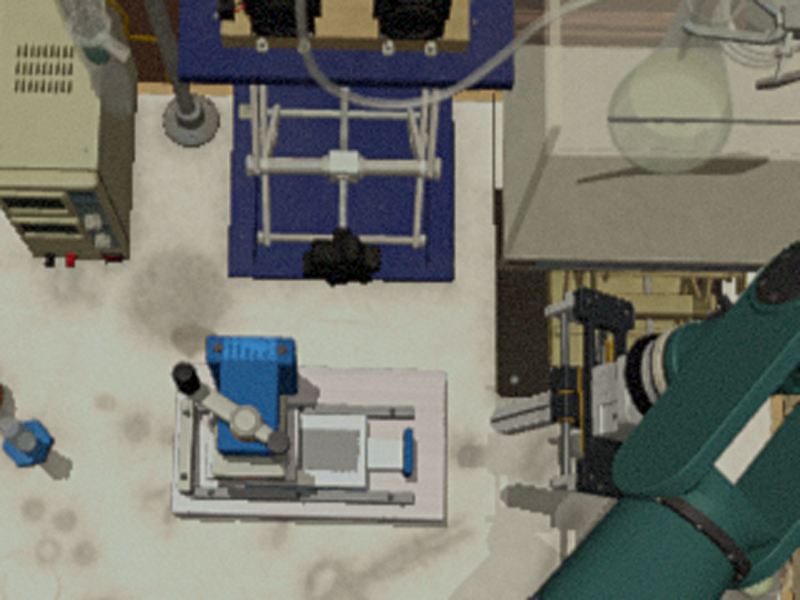

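The top view shows the tilted fingers at about crop (520, 410), pointing towards the plate. A black-based apparatus has its front-left corner at px (379, 198), so I'll check its height before descending.

```bash
python3 - <<'E'
from h import *
for z in (0,.03,.06,.1): 
    P=ray("top",379,198,z); print(P,pix("scene",P))
print(pix("scene",[.7,-.25,0]))
im=cv2.imread("pics/scene0.png"); crop("scene","sc1",240,130,130,180,3.3,im)
E
```

```text
[ 0.65021927 -0.22052506  0.        ] [351.32219526 237.43746471]
[ 0.64207525 -0.21600951  0.03      ] [351.5373369  232.09614502]
[ 0.63393124 -0.21149396  0.06      ] [351.75852292 226.60476159]
[ 0.62307255 -0.20547323  0.1       ] [352.06328865 219.03834547]
[350.78053356 228.02889999]
```

View pics/sc1.png

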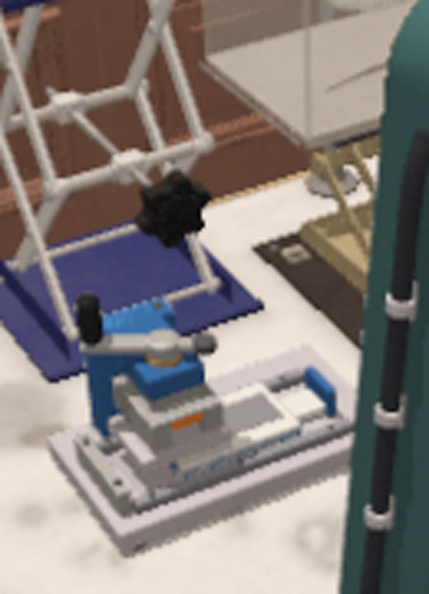

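The scene view shows the black base is thin, with the brass frame well behind it. The tab is at crop (187, 420), flush with the carriage. The way down is clear, so I'll descend and then push.

Emit:
send_rows(
  rows=[
    [0, 4, -20, 0, 0, 0],
    [0, 4, -20, 0, 0, 0],
    [0, 4, -20, 0, 0, 0],
    [0, 4, -20, 0, 0, 0],
    [0, 4, -20, 0, 0, 0],
    [0, 4, -20, 0, 0, 0],
    [0, 4, -20, 0, 0, 0],
    [0, 4, -20, 0, 0, 0],
  ],
)

```text
time: 2.82
tool_pos: [0.5687, -0.1677, 0.0713]
ee_rot: [3.142, -0.596, 1.569]
wrist_force: [0.9, 0.4, -0.1]
width: 0.0004
finger_force: 0.0
```

Emit:
send_rows(
  rows=[
    [0, 4, 0, 0, 0, 0],
    [0, 4, 0, 0, 0, 0],
    [0, 4, 0, 0, 0, 0],
    [0, 4, 0, 0, 0, 0],
    [0, 4, 0, 0, 0, 0],
    [0, 4, 0, 0, 0, 0],
    [0, 4, 0, 0, 0, 0],
    [0, 4, 0, 0, 0, 0],
  ],
)

```text
time: 3.48
tool_pos: [0.5684, -0.1376, 0.0711]
ee_rot: [-3.14, -0.598, 1.565]
wrist_force: [-0.4, -2.9, 1.8]
width: 0.0002
finger_force: 1.7
```

Emit:
send_rows(
  rows=[
    [0, 4, 0, 0, 0, 0],
    [0, 4, 0, 0, 0, 0],
    [0, 4, 0, 0, 0, 0],
    [0, 4, 0, 0, 0, 0],
    [0, 4, 0, 0, 0, 0],
    [0, 4, 0, 0, 0, 0],
    [0, 0, 0, 0, 0, 0],
    [0, 0, 0, 0, 0, 0],
  ],
)

```text
time: 4.15
tool_pos: [0.5679, -0.1123, 0.0702]
ee_rot: [-3.138, -0.601, 1.565]
wrist_force: [1.0, -0.0, 0.8]
width: 0.0003
finger_force: 0.6
```

```bash
python3 - <<'E'
from h import *
o=sensors.get_obs(); print(o["time"],o["tool_pos"],o["ee_rot"],o["wrist_force"])
crop("top","top3",238,168,130,94,6)
E
```

```text
4.15 [ 0.56786144 -0.11228543  0.07024809] [-3.1376681  -0.60096951  1.56501714] [ 1.00357332 -0.00540414  0.84453821]
```

View pics/top3.png

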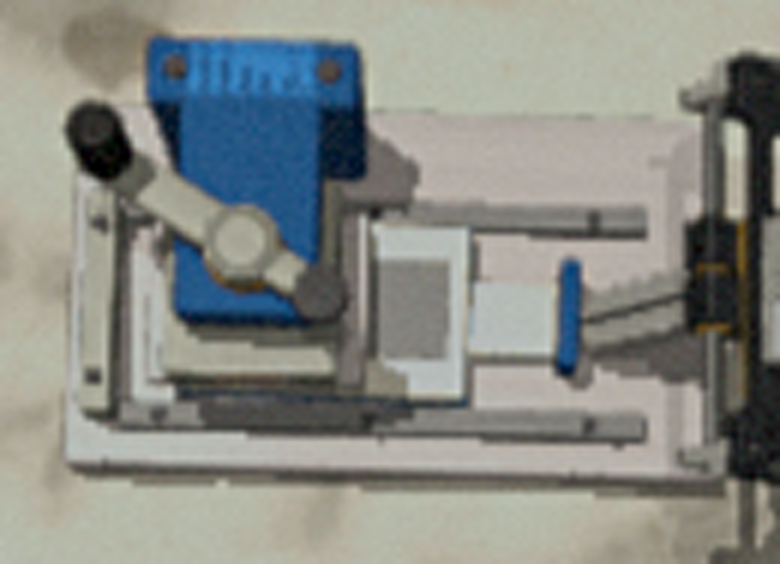

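The plate is now at crop x 569 (it was 630), so it has moved about 28 mm. About 28 mm remains.

Emit:
send_rows(
  rows=[
    [0, 3, 0, 0, 0, 0],
    [0, 3, 0, 0, 0, 0],
    [0, 3, 0, 0, 0, 0],
    [0, 3, 0, 0, 0, 0],
    [0, 3, 0, 0, 0, 0],
    [0, 3, 0, 0, 0, 0],
    [0, 3, 0, 0, 0, 0],
    [0, 1, 0, 0, 0, 0],
  ],
)

```text
time: 4.87
tool_pos: [0.5678, -0.0903, 0.0703]
ee_rot: [-3.138, -0.6, 1.565]
wrist_force: [1.0, -2.1, -0.5]
width: 0.0003
finger_force: 0.9
```

Emit:
send_rows(
  rows=[
    [0, 1, 0, 0, 0, 0],
    [0, 1, 0, 0, 0, 0],
    [0, 1, 0, 0, 0, 0],
    [0, 1, 0, 0, 0, 0],
  ],
)

```text
time: 5.2
tool_pos: [0.568, -0.087, 0.0704]
ee_rot: [-3.138, -0.6, 1.565]
wrist_force: [-0.6, -2.0, -0.8]
width: 0.0004
finger_force: 0.8
```

Emit:
send_rows(
  rows=[
    [0, 1, 0, 0, 0, 0],
    [0, 1, 0, 0, 0, 0],
    [0, 1, 0, 0, 0, 0],
  ],
)

```text
time: 5.45
tool_pos: [0.568, -0.084, 0.0704]
ee_rot: [-3.138, -0.6, 1.565]
wrist_force: [-0.2, -0.7, -1.6]
width: 0.0002
finger_force: 0.7
```

Emit:
send_rows(
  rows=[
    [0, 1, 0, 0, 0, 0],
    [0, 1, 0, 0, 0, 0],
  ],
)

```text
time: 5.62
tool_pos: [0.5682, -0.0826, 0.0704]
ee_rot: [-3.139, -0.598, 1.565]
wrist_force: [-0.2, -4.7, -0.3]
width: 0.0002
finger_force: 2.3
```

Emit:
send_rows(
  rows=[
    [0, 1, 0, 0, 0, 0],
    [0, 1, 0, 0, 0, 0],
  ],
)

```text
time: 5.78
tool_pos: [0.5689, -0.0821, 0.0705]
ee_rot: [-3.141, -0.595, 1.564]
wrist_force: [1.4, -8.7, -0.8]
width: -0.0
finger_force: 4.3
```

The force rose to 8.7 N with no further motion, so the cassette is against the stop. I'll retreat, lift and remove the tilt.

Emit:
send_rows(
  rows=[
    [0, -5, 0, 0, 0, 0],
    [0, -15, 0, 0, 0, 0],
    [0, -25, 0, 0, 0, 0],
    [0, -30, 10, 0, 0, 0],
    [0, -20, 25, 0, 0, 0],
    [0, 0, 30, 0, 0, 0],
    [0, 0, 30, 0, 0, 0],
    [0, 0, 30, 0, 0, 0],
  ],
)

```text
time: 6.45
tool_pos: [0.5676, -0.1759, 0.1966]
ee_rot: [-3.137, -0.602, 1.563]
wrist_force: [1.5, 0.0, 0.5]
width: 0.0007
finger_force: 0.0
```

Emit:
send_rows(
  rows=[
    [0, 0, 30, -0.1, 0, 0],
    [0, 0, 30, -0.1, 0, 0],
    [0, 0, 30, -0.1, 0, 0],
    [0, 0, 15, -0.1, 0, 0],
    [0, 0, 0, -0.1, 0, 0],
    [0, 0, 0, -0.1, 0, 0],
    [0, 0, 0, 0, 0, -0.12],
    [0, 0, 0, 0, 0, -0.12],
  ],
)

```text
time: 7.12
tool_pos: [0.5679, -0.1734, 0.3015]
ee_rot: [3.141, -0.001, 1.323]
wrist_force: [-0.4, -0.3, 0.1]
width: 0.0003
finger_force: 0.0
```

```bash
python3 - <<'E'
from h import *
o=sensors.get_obs(); print(o["time"],o["tool_pos"],o["ee_rot"],o["joint_positions"])
crop("top","top4",238,168,130,94,6)
for h in (.2,.3,.4,.5): print(ray("top",318,74,h))
P=np.array([.571,.0525]); print("expected plate top px", (pix("top",[P[0],P[1]-.110,.069])-[238,168])*6, "1cm", (pix("top",[P[0],P[1]-.120,.069])-[238,168])*6)
E
```

```text
7.1167 [ 0.56793873 -0.1733659   0.30152373] [ 3.14122483e+00 -7.51453414e-04  1.32308049e+00] [-3.92170982e-01  1.84187692e-01  1.12271753e+00  8.25083206e-04
  1.83443153e+00 -1.44239893e-01]
[ 0.91413488 -0.03949401  0.2       ]
[ 0.85646473 -0.03891953  0.3       ]
[ 0.79879459 -0.03834505  0.4       ]
[ 0.74112444 -0.03777057  0.5       ]
expected plate top px [505.19785082 305.61809642] 1cm [527.6304051  306.00293603]
```

View pics/top4.png

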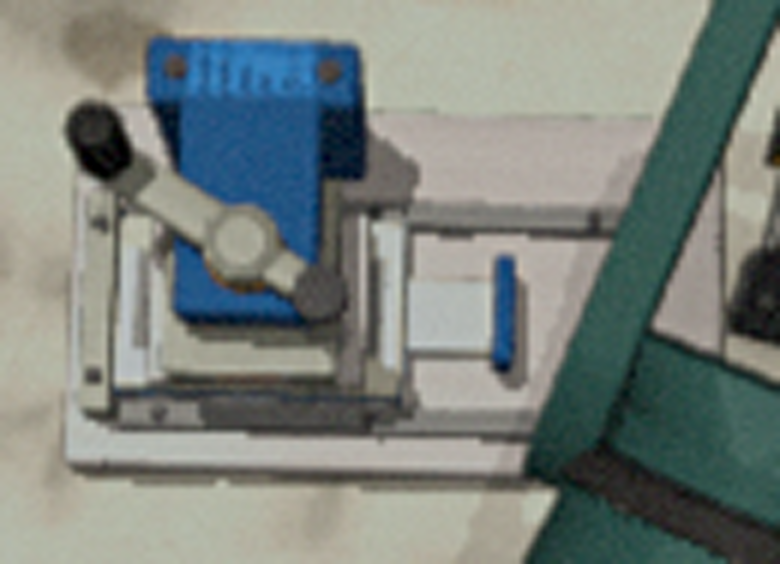

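The cassette is against the stop: the plate top is at crop x 504 and 505 was expected. The crank hasn't moved. Next I'll move behind the grip, with the gripper turned to yaw 0 to stay clear of the jack, and compute the orbit rows.

Emit:
send_rows(
  rows=[
    [0, 24, 0, 0, 0, -0.11],
    [0, 24, 0, 0, 0, -0.11],
    [0, 24, 0, 0, 0, -0.11],
    [0, 24, 0, 0, 0, -0.11],
    [0, 24, 0, 0, 0, -0.11],
    [0, 24, 0, 0, 0, -0.11],
    [0, 24, 0, 0, 0, -0.11],
    [0, 24, 0, 0, 0, -0.11],
  ],
)

```text
time: 7.83
tool_pos: [0.5677, 0.0177, 0.3002]
ee_rot: [-3.14, 0.001, 0.442]
wrist_force: [0.6, 0.6, 0.3]
width: 0.0004
finger_force: 0.0
```

Emit:
send_rows(
  rows=[
    [1, 24, 0, 0, 0, -0.11],
    [1, 24, 0, 0, 0, -0.11],
    [1, 24, 0, 0, 0, -0.11],
    [1, 28, 0, 0, 0, -0.11],
    [0, 0, 0, 0, 0, 0],
    [0, 0, 0, 0, 0, 0],
  ],
)

```text
time: 8.33
tool_pos: [0.5718, 0.1177, 0.3]
ee_rot: [-3.141, 0.002, 0.011]
wrist_force: [-0.2, -0.3, 0.3]
width: 0.0005
finger_force: 0.0
```

```bash
python3 - <<'E'
from h import *
o=sensors.get_obs(); print(o["time"],o["tool_pos"],o["ee_rot"],o["joint_positions"])
a=np.radians(90-7.5*np.arange(49)); p=np.round(66*np.c_[np.cos(a),np.sin(a)],1); d=np.diff(p,axis=0)
for k in range(6): print(k,[[round(x,1),round(y,1)] for x,y in d[8*k:8*k+8]])
E
```

```text
8.3333 [0.57183805 0.11766573 0.30002255] [-3.14146894e+00  1.93672041e-03  1.08196888e-02] [1.05662834e-01 1.62679872e-01 1.15045120e+00 3.17190998e-04
 1.83037787e+00 1.66572071e+00]
0 [[np.float64(8.6), np.float64(-0.6)], [np.float64(8.5), np.float64(-1.6)], [np.float64(8.2), np.float64(-2.8)], [np.float64(7.7), np.float64(-3.8)], [np.float64(7.2), np.float64(-4.8)], [np.float64(6.5), np.float64(-5.7)], [np.float64(5.7), np.float64(-6.5)], [np.float64(4.8), np.float64(-7.2)]]
1 [[np.float64(3.8), np.float64(-7.7)], [np.float64(2.8), np.float64(-8.2)], [np.float64(1.6), np.float64(-8.5)], [np.float64(0.6), np.float64(-8.6)], [np.float64(-0.6), np.float64(-8.6)], [np.float64(-1.6), np.float64(-8.5)], [np.float64(-2.8), np.float64(-8.2)], [np.float64(-3.8), np.float64(-7.7)]]
2 [[np.float64(-4.8), np.float64(-7.2)], [np.float64(-5.7), np.float64(-6.5)], [np.float64(-6.5), np.float64(-5.7)], [np.float64(-7.2), np.float64(-4.8)], [np.float64(-7.7), np.float64(-3.8)], [np.float64(-8.2), np.float64(-2.8)], [np.float64(-8.5), np.float64(-1.6)], [np.float64(-8.6), np.float64(-0.6)]]
3 [[np
[... 178 characters left out ...]
)], [np.float64(-6.5), np.float64(5.7)], [np.float64(-5.7), np.float64(6.5)], [np.float64(-4.8), np.float64(7.2)]]
4 [[np.float64(-3.8), np.float64(7.7)], [np.float64(-2.8), np.float64(8.2)], [np.float64(-1.6), np.float64(8.5)], [np.float64(-0.6), np.float64(8.6)], [np.float64(0.6), np.float64(8.6)], [np.float64(1.6), np.float64(8.5)], [np.float64(2.8), np.float64(8.2)], [np.float64(3.8), np.float64(7.7)]]
5 [[np.float64(4.8), np.float64(7.2)], [np.float64(5.7), np.float64(6.5)], [np.float64(6.5), np.float64(5.7)], [np.float64(7.2), np.float64(4.8)], [np.float64(7.7), np.float64(3.8)], [np.float64(8.2), np.float64(2.8)], [np.float64(8.5), np.float64(1.6)], [np.float64(8.6), np.float64(0.6)]]
```

Emit:
send_rows(
  rows=[
    [0, 1.3, -17, 0, 0, 0],
    [0, 0, -17, 0, 0, 0],
    [0, 0, -17, 0, 0, 0],
    [0, 0, -17, 0, 0, 0],
    [0, 0, -17, 0, 0, 0],
    [0, 0, 0, 0, 0, 0],
  ],
)

```text
time: 8.83
tool_pos: [0.5701, 0.1164, 0.211]
ee_rot: [3.141, 0.009, 0.006]
wrist_force: [-0.1, -0.6, -1.5]
width: 0.0008
finger_force: 0.0
```

Emit:
send_rows(
  rows=[
    [8.6, -0.6, 0, 0, 0, 0],
    [8.5, -1.6, 0, 0, 0, 0],
    [8.2, -2.8, 0, 0, 0, 0],
    [7.7, -3.8, 0, 0, 0, 0],
    [7.2, -4.8, 0, 0, 0, 0],
    [6.5, -5.7, 0, 0, 0, 0],
    [5.7, -6.5, 0, 0, 0, 0],
    [4.8, -7.2, 0, 0, 0, 0],
  ],
)

```text
time: 9.5
tool_pos: [0.6209, 0.0809, 0.2163]
ee_rot: [3.134, 0.025, 0.002]
wrist_force: [-32.2, -6.9, 10.5]
width: 0.0003
finger_force: 13.4
```

```bash
python3 - <<'E'
from h import *
print(sensors.get_obs()["tool_pos"])
a=optics.snapshot("top")[:,:,::-1][130:280,220:380]; b=optics.snapshot("scene")[:,:,::-1][130:310,240:400]
a=cv2.resize(a,(400,375)); b=cv2.resize(b,(400,450)); c=np.zeros((450,800,3),np.uint8); c[:375,:400]=a; c[:,400:]=b
cv2.imwrite("pics/m5.png",c)
E
```

```text
[0.62091212 0.08094721 0.21629603]
```

View pics/m5.png

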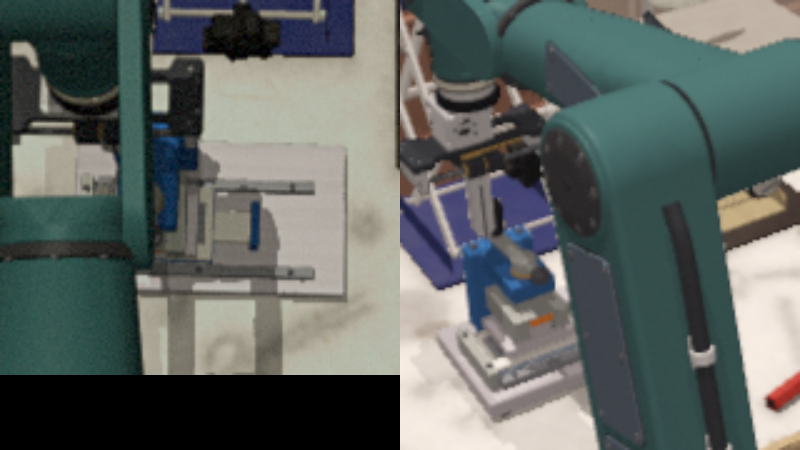

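The push wedged: −32 N, mostly radial, because the tool slid to the inside of the grip with its face badly angled. I'll back off inwards, lift, and look at where the grip is. After that I'll rotate the tool with the crank so that the face stays square to the push.

Emit:
send_rows(
  rows=[
    [-10, -3, 0, 0, 0, 0],
    [-10, -3, 0, 0, 0, 0],
    [-8, 0, 0, 0, 0, 0],
    [0, 0, 30, 0, 0, 0],
    [0, 0, 30, 0, 0, 0],
    [0, 0, 30, 0, 0, 0],
    [-30, -20, 0, 0, 0, 0],
    [-30, -30, 0, 0, 0, 0],
  ],
)

```text
time: 10.27
tool_pos: [0.5441, 0.0308, 0.3088]
ee_rot: [-3.141, -0.007, 0.01]
wrist_force: [0.2, -0.8, 0.3]
width: 0.0008
finger_force: 0.0
```

Emit:
send_rows(
  rows=[
    [-20, -35, 0, 0, 0, 0.1],
    [-20, -35, 0, 0, 0, 0.1],
    [-20, -35, 0, 0, 0, 0.1],
    [0, -35, 0, 0, 0, 0.1],
    [0, -35, 0, 0, 0, 0.1],
    [0, -35, 0, 0, 0, 0.1],
    [0, -35, 0, 0, 0, 0.1],
    [0, 0, 0, 0, 0, 0.1],
  ],
)

```text
time: 10.93
tool_pos: [0.4818, -0.2213, 0.3058]
ee_rot: [3.138, 0.002, 0.804]
wrist_force: [0.3, 0.4, -1.1]
width: 0.0003
finger_force: 0.0
```

```bash
python3 - <<'E'
from h import *
o=sensors.get_obs();print(o["time"],o["tool_pos"],o["ee_rot"],o["joint_positions"])
crop("top","top6",238,168,130,94,6)
E
```

```text
10.9333 [ 0.48179398 -0.22125588  0.30577109] [3.13827756e+00 1.90852786e-03 8.04339160e-01] [-0.5358523   0.03869424  1.27413303 -0.00270325  1.82597337  0.22991571]
```

View pics/top6.png

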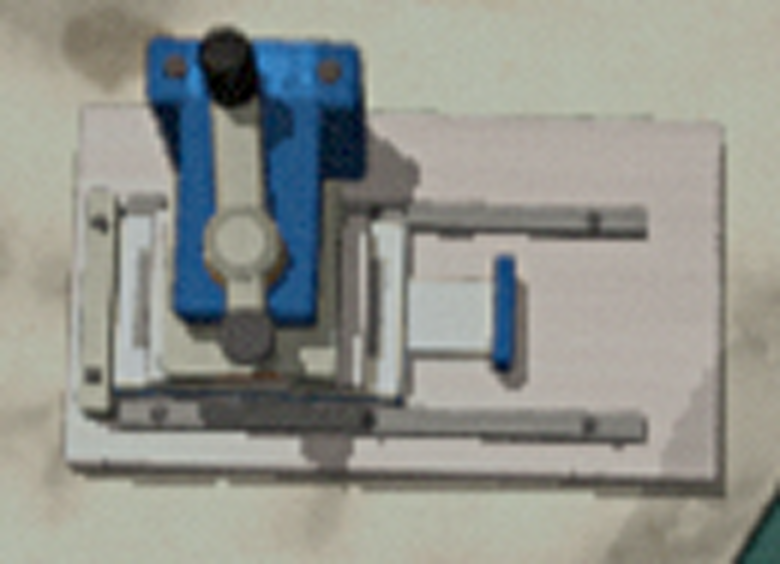

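The grip is now at crop (222, 48), near angle 0, so it turned about 54°. The cassette is still against the stop. I'll compute the orbit with the tool rotating.

```bash
python3 - <<'E'
from h import *
g=ray("top",238+225/6,168+50/6,.223); h=np.array([.572,.053]); print("grip",g,np.hypot(*(g[:2]-h)),np.degrees(np.arctan2(*(g[:2]-h)[::-1])))
b=np.radians(36-6*np.arange(61)); p=np.round(70.4*np.c_[np.cos(b),np.sin(b)],1)
print("start",h*1000+p[0]); d=np.round(np.diff(p,axis=0),1)
for k in range(8): print(k,36-48*k,d[8*k:8*k+8].tolist())
E
```

```text
grip [0.63784658 0.05702536 0.223     ] 0.06596950689735949 3.498277682551709
start [629.   94.4]
0 36 [[4.0, -6.2], [3.3, -6.6], [2.7, -6.8], [1.9, -7.2], [1.1, -7.2], [0.4, -7.4], [-0.4, -7.4], [-1.1, -7.2]]
1 -12 [[-1.9, -7.2], [-2.7, -6.8], [-3.3, -6.6], [-4.0, -6.2], [-4.7, -5.7], [-5.2, -5.2], [-5.7, -4.7], [-6.2, -4.0]]
2 -60 [[-6.6, -3.3], [-6.8, -2.7], [-7.2, -1.9], [-7.2, -1.1], [-7.4, -0.4], [-7.4, 0.4], [-7.2, 1.1], [-7.2, 1.9]]
3 -108 [[-6.8, 2.7], [-6.6, 3.3], [-6.2, 4.0], [-5.7, 4.7], [-5.2, 5.2], [-4.7, 5.7], [-4.0, 6.2], [-3.3, 6.6]]
4 -156 [[-2.7, 6.8], [-1.9, 7.2], [-1.1, 7.2], [-0.4, 7.4], [0.4, 7.4], [1.1, 7.2], [1.9, 7.2], [2.7, 6.8]]
5 -204 [[3.3, 6.6], [4.0, 6.2], [4.7, 5.7], [5.2, 5.2], [5.7, 4.7], [6.2, 4.0], [6.6, 3.3], [6.8, 2.7]]
6 -252 [[7.2, 1.9], [7.2, 1.1], [7.4, 0.4], [7.4, -0.4], [7.2, -1.1], [7.2, -1.9], [6.8, -2.7], [6.6, -3.3]]
7 -300 [[6.2, -4.0], [5.7, -4.7], [5.2, -5.2], [4.7, -5.7]]
```

Emit:
send_rows(
  rows=[
    [7, 15, 0, 0, 0, 0.12],
    [7, 15, 0, 0, 0, 0.12],
    [7, 15, 0, 0, 0, 0.12],
    [7, 15, 0, 0, 0, 0.12],
    [7, 15, 0, 0, 0, 0.12],
    [7, 15, 0, 0, 0, 0.12],
    [7, 15, 0, 0, 0, 0.12],
    [7, 15, 0, 0, 0, 0.12],
  ],
)

```text
time: 11.65
tool_pos: [0.5387, -0.0938, 0.3069]
ee_rot: [3.139, 0.001, 1.771]
wrist_force: [0.8, -0.4, 1.4]
width: 0.0004
finger_force: 0.0
```

Emit:
send_rows(
  rows=[
    [7, 15, 0, 0, 0, 0.12],
    [7, 15, 0, 0, 0, 0.12],
    [7, 15, 0, 0, 0, 0.12],
    [7, 15, 0, 0, 0, 0.12],
    [7, 15, 0, 0, 0, 0.12],
    [7, 15, 0, 0, 0, 0.12],
    [7, 15, 0, 0, 0, 0.12],
    [7, 15, 0, 0, 0, 0.12],
  ],
)

```text
time: 12.32
tool_pos: [0.5946, 0.0264, 0.3068]
ee_rot: [3.14, 0.002, 2.731]
wrist_force: [0.3, -0.4, -0.7]
width: 0.0006
finger_force: 0.0
```

Emit:
send_rows(
  rows=[
    [7, 15, 0, 0, 0, 0.12],
    [7, 15, 0, 0, 0, 0.12],
    [7, 15, 0, 0, 0, 0.12],
    [7, 15, 0, 0, 0, 0.12],
    [0, 0, 0, 0, 0, 0.12],
    [0, 0, 0, 0, 0, 0],
  ],
)

```text
time: 12.82
tool_pos: [0.6223, 0.0865, 0.3063]
ee_rot: [3.141, 0.002, -2.954]
wrist_force: [0.0, 0.5, 0.4]
width: 0.0008
finger_force: 0.0
```

Emit:
send_rows(
  rows=[
    [6.7, 7.9, 0, 0, 0, 0.085],
    [0, 0, -18, 0, 0, 0],
    [0, 0, -18, 0, 0, 0],
    [0, 0, -18, 0, 0, 0],
    [0, 0, -18, 0, 0, 0],
    [0, 0, -18, 0, 0, 0],
    [0, 0, 0, 0, 0, 0],
  ],
)

```text
time: 13.4
tool_pos: [0.6268, 0.0926, 0.2115]
ee_rot: [3.14, -0.007, -2.876]
wrist_force: [0.2, 0.6, -1.0]
width: 0.0006
finger_force: 0.0
```

Emit:
send_rows(
  rows=[
    [4.0, -6.2, 0, 0, 0, -0.105],
    [3.3, -6.6, 0, 0, 0, -0.105],
    [2.7, -6.8, 0, 0, 0, -0.105],
    [1.9, -7.2, 0, 0, 0, -0.105],
    [1.1, -7.2, 0, 0, 0, -0.105],
  ],
)

```text
time: 13.82
tool_pos: [0.6418, 0.0594, 0.2171]
ee_rot: [3.139, 0.001, 2.878]
wrist_force: [-0.7, 2.7, -0.7]
width: 0.0006
finger_force: 1.0
```

The force is now a clean 2.7 N tangential push. Continuing.

Emit:
send_rows(
  rows=[
    [0.4, -7.4, 0, 0, 0, -0.105],
    [-0.4, -7.4, 0, 0, 0, -0.105],
    [-1.1, -7.2, 0, 0, 0, -0.105],
    [-1.9, -7.2, 0, 0, 0, -0.105],
    [-2.7, -6.8, 0, 0, 0, -0.105],
    [-3.3, -6.6, 0, 0, 0, -0.105],
    [-4.0, -6.2, 0, 0, 0, -0.105],
    [-4.7, -5.7, 0, 0, 0, -0.105],
  ],
)

```text
time: 14.48
tool_pos: [0.6246, 0.0048, 0.2176]
ee_rot: [3.137, 0.0, 2.038]
wrist_force: [1.1, 2.0, -0.8]
width: 0.0007
finger_force: 0.9
```

Emit:
send_rows(
  rows=[
    [-5.2, -5.2, 0, 0, 0, -0.105],
    [-5.7, -4.7, 0, 0, 0, -0.105],
    [-6.2, -4.0, 0, 0, 0, -0.105],
    [-6.6, -3.3, 0, 0, 0, -0.105],
    [-6.8, -2.7, 0, 0, 0, -0.105],
    [-7.2, -1.9, 0, 0, 0, -0.105],
    [-7.2, -1.1, 0, 0, 0, -0.105],
    [-7.4, -0.4, 0, 0, 0, -0.105],
  ],
)

```text
time: 15.15
tool_pos: [0.5727, -0.0191, 0.2179]
ee_rot: [3.136, -0.002, 1.197]
wrist_force: [1.8, -0.1, -0.4]
width: 0.0006
finger_force: 0.9
```

```bash
python3 - <<'E'
from bench import sensors
o=sensors.get_obs();print(o["joint_positions"],o["wrist_torque"])
E
```

```text
[-1.32790100e-01  1.37128676e-01  1.34073735e+00  9.00954695e-04
  1.65822925e+00  2.40694148e-01] [ 0.08032895 -0.46576332  0.00297045]
```

Emit:
send_rows(
  rows=[
    [-7.4, 0.4, 0, 0, 0, -0.105],
    [-7.2, 1.1, 0, 0, 0, -0.105],
    [-7.2, 1.9, 0, 0, 0, -0.105],
    [-6.8, 2.7, 0, 0, 0, -0.105],
    [-6.6, 3.3, 0, 0, 0, -0.105],
    [-6.2, 4.0, 0, 0, 0, -0.105],
    [-5.7, 4.7, 0, 0, 0, -0.105],
    [-5.2, 5.2, 0, 0, 0, -0.105],
  ],
)

```text
time: 15.82
tool_pos: [0.5201, 0.0035, 0.2179]
ee_rot: [3.138, -0.004, 0.357]
wrist_force: [1.8, -1.7, -0.2]
width: 0.0004
finger_force: 1.0
```

Emit:
send_rows(
  rows=[
    [-4.7, 5.7, 0, 0, 0, -0.105],
    [-4.0, 6.2, 0, 0, 0, -0.105],
    [-3.3, 6.6, 0, 0, 0, -0.105],
    [-2.7, 6.8, 0, 0, 0, -0.105],
    [-1.9, 7.2, 0, 0, 0, -0.105],
    [-1.1, 7.2, 0, 0, 0, -0.105],
    [-0.4, 7.4, 0, 0, 0, -0.105],
    [0.4, 7.4, 0, 0, 0, -0.105],
  ],
)

```text
time: 16.48
tool_pos: [0.5011, 0.0583, 0.2177]
ee_rot: [3.141, -0.001, -0.483]
wrist_force: [-2.7, -1.6, 0.8]
width: 0.0003
finger_force: 1.3
```

Emit:
send_rows(
  rows=[
    [1.1, 7.2, 0, 0, 0, -0.105],
    [1.9, 7.2, 0, 0, 0, -0.105],
    [2.7, 6.8, 0, 0, 0, -0.105],
    [3.3, 6.6, 0, 0, 0, -0.105],
  ],
)

```text
time: 16.82
tool_pos: [0.5099, 0.0868, 0.2175]
ee_rot: [3.142, -0.0, -0.903]
wrist_force: [-3.0, -0.2, 0.7]
width: 0.0004
finger_force: 1.3
```

```bash
python3 - <<'E'
from h import *
o=sensors.get_obs();print(o["joint_positions"],o["wrist_force"])
im=optics.snapshot("scene")[:,:,::-1]; cv2.imwrite("pics/s7.png",im)
hsv=cv2.cvtColor(im[235:285,270:330],cv2.COLOR_BGR2HSV); m=cv2.inRange(hsv,(5,150,120),(20,255,255)); print(m.sum()//255, cv2.boundingRect(m))
im=cv2.imread("pics/scene0.png");hsv=cv2.cvtColor(im[235:285,270:330],cv2.COLOR_BGR2HSV); m=cv2.inRange(hsv,(5,150,120),(20,255,255)); print(m.sum()//255, cv2.boundingRect(m))
E
```

```text
[ 5.89442715e-02  1.70112044e-02  1.46971020e+00 -5.22153859e-05
  1.65493835e+00  2.53225959e+00] [-2.97244564 -0.22858385  0.66925123]
19 (22, 22, 9, 5)
21 (22, 20, 9, 5)
```

That's 0.8 turn so far and the tab is still flush (scene blob unchanged at about (297, 259)). Joint 6 is near its limit, so I'll back off, lift, turn the wrist half a turn and re-engage.

Emit:
send_rows(
  rows=[
    [-3.3, -6.6, 0, 0, 0, 0],
    [-2.7, -6.8, 0, 0, 0, 0],
    [0, 0, 25, 0, 0, 0],
    [0, 0, 25, 0, 0, 0],
    [0, 0, 20, 0, 0, 0.121],
    [0, 0, 0, 0, 0, 0.121],
    [0, 0, 0, 0, 0, 0.121],
    [0, 0, 0, 0, 0, 0.121],
  ],
)

```text
time: 17.53
tool_pos: [0.5046, 0.0718, 0.287]
ee_rot: [-3.141, -0.003, -0.405]
wrist_force: [0.1, -0.5, 0.1]
width: 0.0003
finger_force: 0.0
```

Emit:
send_rows(
  rows=[
    [0, 0, 0, 0, 0, 0.121],
    [0, 0, 0, 0, 0, 0.121],
    [0, 0, 0, 0, 0, 0.121],
    [0, 0, 0, 0, 0, 0.121],
    [0, 0, 0, 0, 0, 0.121],
    [0, 0, 0, 0, 0, 0.121],
    [0, 0, 0, 0, 0, 0.121],
    [0, 0, 0, 0, 0, 0.121],
  ],
)

```text
time: 18.2
tool_pos: [0.5044, 0.0718, 0.2862]
ee_rot: [3.14, -0.001, 0.563]
wrist_force: [-0.0, 1.1, 0.3]
width: 0.0002
finger_force: 0.0
```

Emit:
send_rows(
  rows=[
    [0, 0, 0, 0, 0, 0.121],
    [0, 0, 0, 0, 0, 0.121],
    [0, 0, 0, 0, 0, 0.121],
    [0, 0, 0, 0, 0, 0.121],
    [0, 0, 0, 0, 0, 0.121],
    [0, 0, 0, 0, 0, 0.121],
    [0, 0, 0, 0, 0, 0.121],
    [0, 0, 0, 0, 0, 0.121],
  ],
)

```text
time: 18.87
tool_pos: [0.5044, 0.0718, 0.2862]
ee_rot: [3.14, 0.0, 1.531]
wrist_force: [-0.2, -0.8, -0.1]
width: 0.0003
finger_force: 0.0
```

Emit:
send_rows(
  rows=[
    [0, 0, 0, 0, 0, 0.121],
    [0, 0, 0, 0, 0, 0.121],
    [0, 0, 0, 0, 0, 0.121],
    [0, 0, 0, 0, 0, 0.121],
    [0, 0, 0, 0, 0, 0.121],
    [0, 0, 0, 0, 0, 0.121],
    [0, 0, 0, 0, 0, 0],
  ],
)

```text
time: 19.45
tool_pos: [0.5044, 0.0719, 0.2862]
ee_rot: [3.141, 0.001, 2.253]
wrist_force: [-0.3, -0.5, 1.0]
width: 0.0005
finger_force: 0.0
```

```bash
python3 - <<'E'
from bench import sensors
o=sensors.get_obs();print(o["joint_positions"],o["tool_pos"],o["ee_rot"])
E
```

```text
[ 3.04644510e-02 -8.62182767e-03  1.36050356e+00 -3.30097961e-04
  1.78827832e+00 -6.51981264e-01] [0.50438027 0.07189169 0.28619369] [3.14064941e+00 1.12538167e-03 2.25317005e+00]
```

Emit:
send_rows(
  rows=[
    [0.5, 1.5, -20, 0, 0, 0],
    [0, 0, -25, 0, 0, 0],
    [0, 0, -24, 0, 0, 0],
    [0, 0, 0, 0, 0, 0],
    [2.7, 6.8, 0, 0, 0, 0],
    [3.3, 6.6, 0, 0, 0, 0],
    [4.0, 6.2, 0, 0, 0, -0.105],
    [4.7, 5.7, 0, 0, 0, -0.105],
  ],
)

```text
time: 20.12
tool_pos: [0.5203, 0.1002, 0.2186]
ee_rot: [3.14, 0.001, 2.036]
wrist_force: [-0.5, -0.9, -1.4]
width: 0.0002
finger_force: 1.0
```

Emit:
send_rows(
  rows=[
    [5.2, 5.2, 0, 0, 0, -0.105],
    [5.7, 4.7, 0, 0, 0, -0.105],
    [6.2, 4.0, 0, 0, 0, -0.105],
    [6.6, 3.3, 0, 0, 0, -0.105],
    [6.8, 2.7, 0, 0, 0, -0.105],
    [7.2, 1.9, 0, 0, 0, -0.105],
    [7.2, 1.1, 0, 0, 0, -0.105],
    [7.4, 0.4, 0, 0, 0, -0.105],
  ],
)

```text
time: 20.78
tool_pos: [0.5725, 0.1243, 0.2186]
ee_rot: [3.141, -0.001, 1.197]
wrist_force: [-2.0, 0.2, 0.3]
width: 0.0004
finger_force: 1.2
```

Emit:
send_rows(
  rows=[
    [7.4, -0.4, 0, 0, 0, -0.105],
    [7.2, -1.1, 0, 0, 0, -0.105],
    [7.2, -1.9, 0, 0, 0, -0.105],
    [6.8, -2.7, 0, 0, 0, -0.105],
    [6.6, -3.3, 0, 0, 0, -0.105],
    [6.2, -4.0, 0, 0, 0, -0.105],
    [5.7, -4.7, 0, 0, 0, -0.105],
    [5.2, -5.2, 0, 0, 0, -0.105],
  ],
)

```text
time: 21.45
tool_pos: [0.6255, 0.102, 0.2187]
ee_rot: [-3.14, -0.004, 0.358]
wrist_force: [-1.4, 3.3, -2.1]
width: 0.0005
finger_force: 1.5
```

```bash
cat > tab.py <<'E'
from h import *
import sys
o=sensors.get_obs();im=optics.snapshot("scene")[:,:,::-1]; cv2.imwrite(f"pics/{sys.argv[1]}.png",im)
m=cv2.inRange(cv2.cvtColor(im[235:285,270:330],cv2.COLOR_BGR2HSV),(5,150,120),(20,255,255))
p=o["tool_pos"]-[.572,.053,0]
print(o["time"],"q6",o["joint_positions"][5],"tool r,beta",np.hypot(*p[:2]),np.degrees(np.arctan2(p[1],p[0])),"yaw",np.degrees(o["ee_rot"][2]),"F",o["wrist_force"].round(1),"tab",m.sum()//255,cv2.boundingRect(m))
E
python3 tab.py s8
```

```text
21.45 q6 1.2840722226865253 tool r,beta 0.07249167024731236 42.494516682937174 yaw 20.499084835681558 F [-1.4  3.3 -2.1] tab 16 (23, 23, 8, 4)
```

Emit:
send_rows(
  rows=[
    [4.5, -5.9, 0, 0, 0, -0.105],
    [3.8, -6.3, 0, 0, 0, -0.105],
    [3.1, -6.7, 0, 0, 0, -0.105],
    [2.5, -6.8, 0, 0, 0, -0.105],
    [1.7, -7.2, 0, 0, 0, -0.105],
    [0.9, -7.2, 0, 0, 0, -0.105],
    [0.2, -7.4, 0, 0, 0, -0.105],
    [-0.5, -7.4, 0, 0, 0, -0.105],
  ],
)

```text
time: 22.17
tool_pos: [0.6432, 0.0462, 0.219]
ee_rot: [-3.136, -0.006, -0.48]
wrist_force: [3.3, 3.3, -2.1]
width: 0.0005
finger_force: 1.8
```

```bash
python3 tab.py s9
```

```text
22.1667 q6 2.034299167359615 tool r,beta 0.07150178285670461 -5.421397921222306 yaw -27.520472937357532 F [ 3.3  3.3 -2.1] tab 17 (23, 23, 8, 5)
```

Still flush at about 444°. Four more rows.

Emit:
send_rows(
  rows=[
    [-1.2, -7.2, 0, 0, 0, -0.105],
    [-2.0, -7.2, 0, 0, 0, -0.105],
    [-2.8, -6.8, 0, 0, 0, -0.105],
    [-3.4, -6.6, 0, 0, 0, -0.105],
  ],
)

```text
time: 22.55
tool_pos: [0.6332, 0.0177, 0.2189]
ee_rot: [-3.136, -0.004, -0.899]
wrist_force: [3.5, 1.5, 0.8]
width: 0.0004
finger_force: 1.7
```

```bash
python3 tab.py s10
```

```text
22.55 q6 2.408107531337141 tool r,beta 0.07067629497068761 -29.932940150756515 yaw -51.51288006343465 F [3.5 1.5 0.8] tab 19 (22, 24, 9, 4)
```

That's 468° and the tab is still flush. I'll rewind the wrist again, shifted away from the jack while it turns.

Emit:
send_rows(
  rows=[
    [3.4, 6.6, 0, 0, 0, 0],
    [2.8, 6.8, 0, 0, 0, 0],
    [0, 0, 25, 0, 0, 0],
    [0, 0, 25, 0, 0, 0],
    [-30, 0, 20, 0, 0, 0],
    [-30, 0, 0, 0, 0, 0.121],
    [0, 0, 0, 0, 0, 0.121],
    [0, 0, 0, 0, 0, 0.121],
  ],
)

```text
time: 23.27
tool_pos: [0.5762, 0.032, 0.2878]
ee_rot: [-3.141, -0.001, -0.524]
wrist_force: [1.0, 0.0, -0.8]
width: 0.0008
finger_force: 0.0
```

Emit:
send_rows(
  rows=[
    [0, 0, 0, 0, 0, 0.121],
    [0, 0, 0, 0, 0, 0.121],
    [0, 0, 0, 0, 0, 0.121],
    [0, 0, 0, 0, 0, 0.121],
    [0, 0, 0, 0, 0, 0.121],
    [0, 0, 0, 0, 0, 0.121],
    [0, 0, 0, 0, 0, 0.121],
    [0, 0, 0, 0, 0, 0.121],
  ],
)

```text
time: 23.93
tool_pos: [0.5774, 0.0319, 0.2867]
ee_rot: [-3.141, 0.0, 0.443]
wrist_force: [-0.1, -0.7, -0.2]
width: 0.0005
finger_force: 0.0
```

Emit:
send_rows(
  rows=[
    [0, 0, 0, 0, 0, 0.121],
    [0, 0, 0, 0, 0, 0.121],
    [0, 0, 0, 0, 0, 0.121],
    [0, 0, 0, 0, 0, 0.121],
    [0, 0, 0, 0, 0, 0.121],
    [0, 0, 0, 0, 0, 0.121],
    [0, 0, 0, 0, 0, 0.121],
    [0, 0, 0, 0, 0, 0.121],
  ],
)

```text
time: 24.6
tool_pos: [0.5774, 0.0319, 0.2867]
ee_rot: [-3.141, -0.0, 1.411]
wrist_force: [0.1, 0.6, 0.3]
width: 0.0003
finger_force: 0.0
```

Emit:
send_rows(
  rows=[
    [0, 0, 0, 0, 0, 0.121],
    [0, 0, 0, 0, 0, 0.121],
    [0, 0, 0, 0, 0, 0.121],
    [0, 0, 0, 0, 0, 0.121],
    [0, 0, 0, 0, 0, 0.121],
    [30, 0, 0, 0, 0, 0.121],
    [30, 0, 0, 0, 0, 0.121],
    [0, 0, 0, 0, 0, 0],
  ],
)

```text
time: 25.27
tool_pos: [0.6405, 0.0316, 0.2826]
ee_rot: [-3.139, -0.002, 2.255]
wrist_force: [-0.7, -1.1, -1.7]
width: 0.0002
finger_force: 0.0
```

```bash
python3 tab.py s11
```

```text
25.2667 q6 -0.7234082237074594 tool r,beta 0.07173114134254052 -17.316668130957712 yaw 129.2117505678931 F [-0.7 -1.1 -1.7] tab 18 (22, 24, 9, 4)
```

Emit:
send_rows(
  rows=[
    [0, 0, -20, 0, 0, 0],
    [0, 0, -25, 0, 0, 0],
    [0, 0, -23, 0, 0, 0],
    [-3, -6.8, 0, 0, 0, 0],
    [-3.6, -6.6, 0, 0, 0, 0],
    [-4.0, -6.2, 0, 0, 0, -0.105],
    [-4.7, -5.7, 0, 0, 0, -0.105],
    [-5.2, -5.2, 0, 0, 0, -0.105],
  ],
)

```text
time: 25.98
tool_pos: [0.6175, 0.0004, 0.2215]
ee_rot: [3.136, 0.001, 1.929]
wrist_force: [2.0, 2.9, -2.1]
width: 0.0005
finger_force: 1.5
```

```bash
python3 tab.py s12
```

```text
25.9833 q6 -0.44965354305766014 tool r,beta 0.0695638334392063 -49.09618271961674 yaw 110.49502152339093 F [ 2.   2.9 -2.1] tab 17 (22, 24, 9, 4)
```

Emit:
send_rows(
  rows=[
    [-5.7, -4.9, 0, 0, 0, -0.105],
    [-6.2, -4.2, 0, 0, 0, -0.105],
    [-6.6, -3.5, 0, 0, 0, -0.105],
    [-6.8, -2.9, 0, 0, 0, -0.105],
  ],
)

```text
time: 26.37
tool_pos: [0.5927, -0.0152, 0.2219]
ee_rot: [3.134, -0.001, 1.51]
wrist_force: [2.2, 2.8, -0.2]
width: 0.0009
finger_force: 1.5
```

```bash
python3 tab.py s13
```

```text
26.3667 q6 -0.06154996628531731 tool r,beta 0.07123952276136894 -73.08068972447099 yaw 86.54158634962866 F [ 2.2  2.8 -0.2] tab 18 (23, 24, 8, 5)
```

Emit:
send_rows(
  rows=[
    [-7.2, -1.9, 0, 0, 0, -0.105],
    [-7.2, -1.1, 0, 0, 0, -0.105],
    [-7.4, -0.4, 0, 0, 0, -0.105],
    [-7.4, 0.4, 0, 0, 0, -0.105],
  ],
)

```text
time: 26.75
tool_pos: [0.5638, -0.0187, 0.2217]
ee_rot: [3.135, -0.003, 1.092]
wrist_force: [3.1, 1.3, 0.7]
width: 0.0003
finger_force: 1.5
```

```bash
python3 tab.py s14
```

```text
26.75 q6 0.34537874441474525 tool r,beta 0.07214803337835746 -96.49454022579883 yaw 62.54648762001544 F [3.1 1.3 0.7] tab 61 (23, 24, 11, 8)
```

The tab popped: the blob grew from 18 to 61 px at about 534°. Stopping here, backing off, lifting clear and verifying.

Emit:
send_rows(
  rows=[
    [5, -0.5, 0, 0, 0, 0],
    [8, 0, 0, 0, 0, 0],
    [0, 0, 25, 0, 0, 0],
    [0, 0, 30, 0, 0, 0],
    [0, 0, 30, 0, 0, 0],
    [-10, -35, 0, 0, 0, 0],
    [-10, -35, 0, 0, 0, 0],
    [-10, -35, 0, 0, 0, 0],
  ],
)

```text
time: 27.47
tool_pos: [0.5459, -0.1249, 0.3045]
ee_rot: [3.14, 0.0, 1.098]
wrist_force: [0.5, 0.4, 0.5]
width: 0.0006
finger_force: 0.0
```

Emit:
send_rows(
  rows=[
    [-10, -35, 0, 0, 0, 0],
    [-10, -35, 0, 0, 0, 0],
    [-10, -35, 0, 0, 0, 0],
    [-10, -35, 0, 0, 0, 0],
    [0, 0, 0, 0, 0, 0],
    [0, 0, 0, 0, 0, 0],
    [0, 0, 0, 0, 0, 0],
    [0, 0, 0, 0, 0, 0],
  ],
)

```text
time: 28.13
tool_pos: [0.506, -0.263, 0.3036]
ee_rot: [-3.141, -0.0, 1.096]
wrist_force: [0.3, 0.1, -0.5]
width: 0.0006
finger_force: 0.0
```

```bash
python3 tab.py s15; python3 - <<'E'
from h import *
a=optics.snapshot("top")[:,:,::-1]; b=cv2.imread("pics/s15.png")[180:280,240:340]
c=np.zeros((600,800,3),np.uint8); c[:300,:400]=cv2.resize(a[165:262,238:368],(400,300)); c[:300,400:]=cv2.resize(b,(400,300)); c[300:,:400]=cv2.resize(a,(400,300)); c[300:,400:]=cv2.resize(cv2.imread("pics/top0.png"),(400,300))
cv2.imwrite("pics/fin.png",c)
E
```

```text
28.1333 q6 -0.10358169128191715 tool r,beta 0.32280462370164004 -101.80191574306818 yaw 62.76772797742534 F [ 0.3  0.1 -0.5] tab 61 (23, 24, 11, 8)
```

View pics/fin.png

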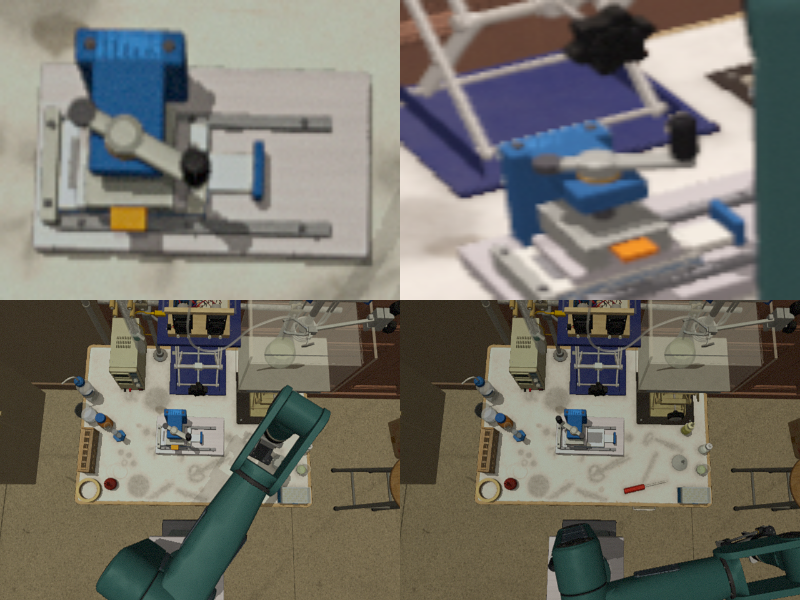

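The final picture shows the orange tab out at the front (128, 218), the cassette against the stop and the crank left where I stopped it. The bystanders the arm doesn't hide are where they started. Handing in.

```bash
python3 -c "
from bench import ticket; print(ticket.close_job())"
```

```text
the job is handed in; nothing more can be done
None
```

The job is handed in: the cassette stands against the end stop and the crank was stopped within about 24° of the orange tab popping out, at 28 s of the 64 s; my first crank push wedged briefly at about 33 N at the wrist, before I re-angled the tool.

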